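# Bring the scan carriage up to the scanner

### The arm

A 6-joint arm with a two-finger parallel gripper is mounted at the origin on the work surface. World frame = base frame: x ahead of the robot, y to its left, z up, the work surface at z = 0. Lengths are in m, angles in degrees, forces in N, time in s.
With the tool pointing down it reaches from about 0.375 to 0.75 m from the base axis. Payload 9 kg.
Tool frame: the origin (TCP) lies where the fingers leave the gripper's body, on its centre line; the fingertips stand 73 mm ahead of it and the grasp point (between the pads) lies 54 mm ahead of it (robot.tip_reach is the distance from the TCP to the fingertips, in m); z points along the fingers, y is the line along which they close (so a half turn about z gives the same grasp; the last joint's range is limited). The gripper opens to 85 mm and grips with 20 to 120 N. Pads are 22 mm wide; open, the fingers measure 114 mm over their backs; the gripper's body (76 mm by 85 mm) begins 54 mm behind the grasp point. The pads swing forward as they close: fully open they stand 13 mm farther back than shut.
Start: joints at [56.224, 5.964, 5.575, 89.605, 0, 77.527], TCP at [0.218, 0.559, 0.304] pointing down, gripper open.
Joint ranges: [-171.21, 171.21], [-48.23, 106.86], [-62.78, 66.21], [-105.2, 120.99], [-86.42, 89.51], [-180, 180]. Speed limits (degrees/s): [127.2, 127.2, 147.25, 180, 180, 180].

### API

Orientations are given as [roll, pitch, yaw] about the fixed x, y, z axes, in that order (R = Rz(yaw) Ry(pitch) Rx(roll)).
In Python, from plant import robot gives the robot as it stands. Calls block until the motion is done:
- robot.move_pose(position, orientation): joint-space move of the TCP to a pose.
- robot.line_to(position, vel=0.15, rotation=None, guard=None): straight line of the TCP; rotation=None keeps the orientation; vel is the mean speed in m/s. With guard (N) it stops when the force on the tool has changed by that much, and returns True; else False.
- robot.goto_joints(angles): joint-space move.
- robot.set_gripper(opening): finger opening in m; the grip force is fixed at half the most; returns when the fingers have stopped.
- robot.pause(seconds).
- robot.ik(position, orientation): joint angles nearest the present ones, or None.
- robot.observe(): the state.
- robot.grab_frame(name): name is "side" or "top"; returns the picture (420x560x3 uint8, blue, green, red); there is no depth.
- robot.get_calibration(name): a dict with "vertical_fov" (degrees; the focal length in pixels is half the picture's height over the tangent of half this angle, whatever the lens; pixels are square), "cx", "cy" (the principal point, pixels), "k1" (the pictures are not rectified: a ray, as slopes to the right and down, at radius r is drawn at 1 + k1 r^2 times it, then the intrinsics apply), "rvec" (rotation vector, rad) and "tvec" (3), from world to camera coordinates, as OpenCV has them. Camera axes: x right, y down, z forward; pixel columns grow to the right and rows downward; lengths in m; the calibration is good to about 2 mm. A picture is of the moment at which its call begins. get_calibration takes no time and is no camera call.
A pose or a line that the arm cannot do raises robot.IKError and nothing moves.
- robot.job_done(): hands the job in; it is judged then, once.
The state is a dict: "time": time; "q": joint angles; "qvel": joint speeds; "joint_torque": joint torques, N m; "tool_pos": TCP position; "tcp_rot": TCP orientation; "ft_force": force on the tool from outside, world axes, zero at the start; "torque": the same for the moment, N m; "gripper_width": finger opening in m; "gripper_force": force on a finger pad.
Only numpy, scipy, OpenCV 4.12 (cv2) and the standard library are available. Lean on these libraries where they do the work, as an engineer would, in place of code of your own. Each camera call takes 0.05 s, during which the arm holds its last target. There are 200 camera calls.

### The job

Slide the carriage with the grey bust along its rail until it is fully home against the stops at the scanner end, and let go of it there. The unmarked yellow bolt on the grey housing at the other end locks the carriage in one of its two end positions, but this unit may have been assembled either way round: try the carriage first, and if it is held, slide the bolt right across to its other end and try again.

Things in the scene. Friction and masses are not known exactly. Their poses are not given: they have to be found in the camera images.
- carriage_grip (a point): Centre of the upright orange grip post (24 x 24 mm, 50 mm tall) on the robot's side of the black carriage; post top 25 mm above it, carriage plate 25 mm below, table 63 mm below. Axes: +y along the rail towards the scanner (the way it slides), +x across the rail away from the robot, +z up. A turntable with a fixed grey bust (top 146 mm above the table) is centred 120 mm along +x.
- carriage (a joint): Carriage travel in m: 0 parked at the housing end (it starts within 3 mm of this), 0.17 fully home against the two black stops at the scanner end. When free it slides with about 2 N and stays where left. When locked it has about 4 mm of play from 0, then stops solid; pulling harder does not free it.
- bolt_grip (a point): Centre of the yellow bolt knob, 16 (x) x 30 (y) x 28 mm (z), on the grey housing at the parked end of the rail. Knob top 14 mm above it, flat housing top (110 x 64 mm) 16 mm below, table 78 mm below. The parked carriage's grip post is 110 mm away along the rail. Axes: +x across the rail away from the robot, +y along the rail towards the scanner.
- bolt (a joint): Bolt position across the rail in m: 0 at its near end (robot's side; it starts within 6 mm of this), 0.03 at its far end; grows along +x of the bolt knob. Slides with about 2 N, stays where left. At one end it holds the parked carriage, at the other it frees it; which is which varies and cannot be seen. In the middle it always holds it.

How it is judged (in metres and radians):
At the end, for the whole second after the job is handed in: The carriage stands at rest within 12 mm of its stops at the scanner end (joint carriage above 0.158 m). The bolt may end in either position (value of joint carriage above 0.158 m and velocity of joint carriage between -0.01 and 0.01 m/s); the robot touches nothing.
It also fails if it takes over 54 s, if anything falls off the work surface, if the arm or the gripper's body presses on something with over 40 N, if the wrist force passes 120 N, or if a joint passes its speed limit or range.

## Working session

There is one attempt and no reset: what is moved stays moved. The work goes in short steps, each a Python script; the robot and the scene stay as the last script left them, time stands still between calls to the robot, and variables do not carry over. Pictures are saved under pics/ and viewed, at most 10 in all, crops included, and the job is handed in when it is done.

```bash
mkdir -p pics
python3 - <<'E'
from plant import robot
import cv2
for n in("side","top"):
    cv2.imwrite(f"pics/{n}0.png",robot.grab_frame(n)); print(robot.get_calibration(n))
s=robot.observe();print(s["time"],s["tool_pos"],s["tcp_rot"])
E
```

```text
{'vertical_fov': 42.1223739212173, 'cx': 282.7350968987513, 'cy': 212.3722238022086, 'k1': -0.13125800994516898, 'rvec': array([ 0.62421755, -2.58674438,  1.19948956]), 'tvec': array([0.44720484, 0.29092028, 0.44046861])}
{'vertical_fov': 44.08814206039151, 'cx': 284.51393331352403, 'cy': 218.66787691372053, 'k1': 0.010759306942320053, 'rvec': array([ 2.1547778 , -2.2014232 ,  0.14044528]), 'tvec': array([-0.10072877,  0.57480225,  0.71672102])}
0.1 [0.21783359 0.55882695 0.30318593] [-1.79931304e+02 -1.56734514e-02  1.58699331e+02]
```

View pics/side0.png

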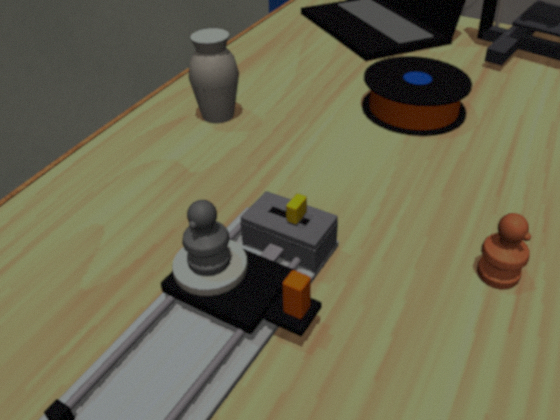

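View pics/top0.png

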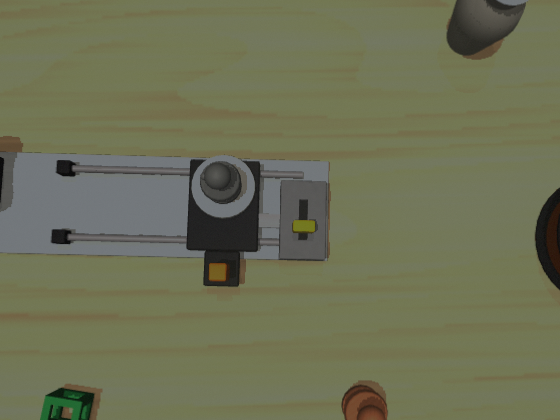

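The side view shows the orange post at about (296,295) and the yellow knob at (297,209). The top view shows them at (218,271) and (304,226). The rail runs to the left in the top view, with its stops at about (66,168) and (61,237).

```bash
cat > h.py <<'E'
import cv2, numpy as np
from plant import robot
def ray(n,u,v):
    c=robot.get_calibration(n); f=210/np.tan(np.radians(c["vertical_fov"]/2))
    K=np.array([[f,0,c["cx"]],[0,f,c["cy"]],[0,0,1]])
    p=cv2.undistortPoints(np.array([[[u,v]]],float),K,np.array([c["k1"],0,0,0,0]))[0,0]
    R=cv2.Rodrigues(c["rvec"])[0]; d=R.T@[p[0],p[1],1]
    return -R.T@c["tvec"],d/np.linalg.norm(d)
def plane(n,u,v,z):
    o,d=ray(n,u,v); return o+d*(z-o[2])/d[2]
def tri(a,b):
    (o,d),(p,e)=ray("side",*a),ray("top",*b)
    s=np.linalg.lstsq(np.c_[d,-e],p-o,rcond=None)[0]
    return (o+d*s[0]+p+e*s[1])/2, np.linalg.norm(o+d*s[0]-p-e*s[1])
def blob(img,col,near):
    h=cv2.cvtColor(cv2.GaussianBlur(img,(3,3),0),cv2.COLOR_BGR2HSV)
    lo,hi={"o":((4,170,60),(19,255,255)),"y":((24,190,70),(36,255,255))}[col]
    m=cv2.inRange(h,lo,hi); w=np.zeros_like(m); x,y=near; w[y-32:y+32,x-32:x+32]=255
    cs=cv2.findContours(m&w,cv2.RETR_EXTERNAL,cv2.CHAIN_APPROX_NONE)[0]
    return max(cs,key=cv2.contourArea)
E
python3 - <<'E'
from h import *
S=cv2.imread("pics/side0.png");T=cv2.imread("pics/top0.png")
for c,a,b,zt in(("o",(296,295),(218,271),.088),("y",(297,209),(304,226),.092)):
    A,B=blob(S,c,a),blob(T,c,b)
    ca,cb=[np.array([m["m10"],m["m01"]])/m["m00"] for m in map(cv2.moments,(A,B))]
    print(c,ca,cb,cv2.boundingRect(A),cv2.boundingRect(B),cv2.minAreaRect(B))
    print(" tri",tri(ca,cb)," top plane",plane("top",*cb,zt), "mid", plane("top",*cb,zt-.02))
    for p in cv2.boxPoints(cv2.minAreaRect(B)): print("   ",plane("top",*p,zt))
a,b=plane("top",75,169.5,.03),plane("top",299,175,.03);print(a,b,np.degrees(np.arctan2(*(a-b)[1::-1])))
a,b=plane("top",70,237.5,.03),plane("top",184,240,.03);print(np.degrees(np.arctan2(*(a-b)[1::-1])))
print(plane("top",66,168,.03),plane("top",61,237,.03))
E
python3 -c "
import cv2,numpy as np
T=cv2.imread('pics/top0.png');S=cv2.imread('pics/side0.png')
a=cv2.resize(T[170:295,180:340],None,fx=4,fy=4);b=cv2.resize(S[180:330,230:350],None,fx=3,fy=3)
o=np.zeros((500,400,3),'u1');o[:450,:360]=b;o=np.hstack([o,a]);cv2.imwrite('pics/crop.png',cv2.convertScaleAbs(cv2.resize(o,None,fx=.76,fy=.76),alpha=1.5))"
```

```text
o [295.72895792 293.38426854] [217.59252874 271.45344828] (282, 270, 28, 48) (209, 263, 19, 18) ((218.0, 271.5), (17.0, 18.0), 90.0)
 tri (array([ 0.49838517, -0.0197075 ,  0.06441388]), np.float64(0.0007210614223627541))  top plane [ 0.49855824 -0.02205092  0.088     ] mid [ 0.49869062 -0.01993823  0.068     ]
    [ 0.50988602 -0.01087211  0.088     ]
    [ 0.50935718 -0.0345046   0.088     ]
    [ 0.48711522 -0.03426695  0.088     ]
    [ 0.48766132 -0.01071717  0.088     ]
y [295.62717949 207.96      ] [308.         224.18181818] (287, 195, 19, 28) (298, 221, 16, 11) ((305.5, 226.0), (10.0, 15.0), 90.0)
 tri (array([ 0.56026603, -0.14383261,  0.07150045]), np.float64(0.0004112868485947915))  top plane [ 0.55815372 -0.142482    0.092     ] mid [ 0.56003099 -0.14388147  0.072     ]
    [ 0.5626603  -0.12932891  0.092     ]
    [ 0.56225556 -0.14923664  0.092     ]
    [ 0.54895604 -0.14885871  0.092     ]
    [ 0.54936822 -0.12899196  0.092     ]
[0.65019736 0.18798244 0.03      ] [ 0.63631922 -0.13564245  0.03      ] 87.54446456056824
87.50864752276655
[0.65261944 0.20085832 0.03      ] [0.55287246 0.20578106 0.03      ]
```

View pics/crop.png

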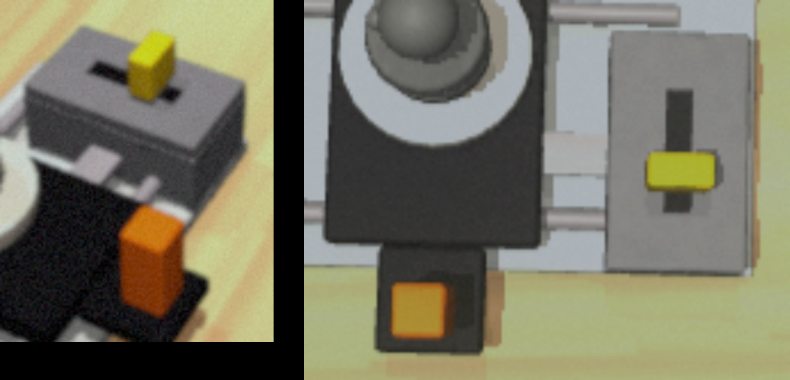

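The crop gives the knob top centre at about (304,226) and the post top centre at about (217.7,272). I'll grasp the post with the fingers closing along the rail and try the carriage.

```bash
cat >> h.py <<'E'
A=np.radians(87.53); U=np.array([np.cos(A),np.sin(A),0]); V=np.array([np.sin(A),-np.cos(A),0])
ROT=[180,0,177.53]
P=plane("top",217.7,272,.088); B=plane("top",304,226.2,.092)
def st(m):
    s=robot.observe(); print(m,round(s["time"],2),s["tool_pos"].round(4),"w",round(s["gripper_width"],4),"f",np.round(s["ft_force"],1),"gf",np.round(s["gripper_force"],1),flush=True)
def at(p,z): return [p[0],p[1],z]
E
python3 - <<'E'
from h import *
print(P,B,(P-B)@U,(B-P)@V)
robot.move_pose(at(P,.25),ROT); st("above")
print(robot.line_to(at(P,.122),vel=.12,guard=10)); st("down")
robot.set_gripper(0.01); st("grip")
p=np.array(robot.observe()["tool_pos"])
print(robot.line_to(list(p+.03*U),vel=.04,guard=15)); st("try")
print("travel",(robot.observe()["tool_pos"]-p)@U)
E
```

```text
[ 0.49784031 -0.02218551  0.088     ] [ 0.5555782  -0.13710519  0.092     ] 0.11232462591871333 0.06263686350905462
above 2.41 [ 0.4979 -0.0216  0.2501] w 0.0855 f [-0.2  0.   0.5] gf 0.0
False
down 3.62 [ 0.4984 -0.0223  0.1228] w 0.0853 f [0.2 0.1 0.4] gf 0.0
grip 4.21 [ 0.4979 -0.0222  0.1223] w 0.0232 f [-1.7  0.2  4.6] gf 59.2
True
try 4.54 [ 0.4981 -0.0188  0.1223] w 0.0238 f [-1.6 -8.4  3.1] gf 60.2
travel 0.003375685162483511
```

The carriage is held: it stopped solid after 3.4 mm. I'll back off into the play, release it, and move the bolt.

Run:
```python
from h import *
p=np.array(robot.observe()["tool_pos"])
robot.line_to(list(p-.002*U),vel=.03); robot.set_gripper(0.085); st("open")
p=np.array(robot.observe()["tool_pos"])
robot.line_to([p[0],p[1],.22],vel=.15)
robot.line_to(at(B,.22),vel=.15)
print(robot.line_to(at(B,.138),vel=.1,guard=10)); st("down")
robot.set_gripper(0.015); st("grip")
p=np.array(robot.observe()["tool_pos"])
print(robot.line_to(list(p+.04*V),vel=.04,guard=15)); st("slid")
print("travel",(robot.observe()["tool_pos"]-p)@V)
cv2.imwrite("pics/side1.png",robot.grab_frame("side"))
```

```text
open 5.42 [ 0.498  -0.0208  0.1224] w 0.085 f [-0.8 -0.3  0.3] gf 0.0
False
down 8.2 [ 0.556  -0.1373  0.1388] w 0.0846 f [-0.2  0.2 -0.8] gf 0.0
grip 8.76 [ 0.5559 -0.1365  0.1386] w 0.0289 f [-0.3  5.4  5.2] gf 60.5
True
slid 9.46 [ 0.5824 -0.1376  0.1387] w 0.0289 f [-5.1  0.4  8.9] gf 60.9
travel 0.02654547350110128
```

View pics/side1.png

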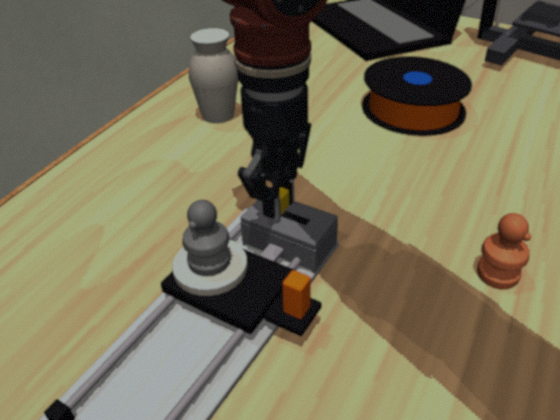

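The picture shows the knob held near (284,200), at the far end of its slot. I'll push once more to confirm the end stop, then go back to the carriage.

Run:
```python
from h import *
p=np.array(robot.observe()["tool_pos"])
print(robot.line_to(list(p+.012*V),vel=.03,guard=22)); st("push")
print("extra",(robot.observe()["tool_pos"]-p)@V)
robot.set_gripper(0.085); st("open")
p=np.array(robot.observe()["tool_pos"])
robot.line_to([p[0],p[1],.22],vel=.15)
Q=P+.001*U
robot.line_to(at(Q,.22),vel=.15)
print(robot.line_to(at(Q,.122),vel=.12,guard=10)); st("down")
robot.set_gripper(0.01); st("grip")
p=np.array(robot.observe()["tool_pos"])
print(robot.line_to(list(p+.03*U),vel=.04,guard=15)); st("try")
print("travel",(robot.observe()["tool_pos"]-p)@U)
```

```text
True
push 9.76 [ 0.5828 -0.1376  0.1386] w 0.029 f [-4.   0.1  8.2] gf 60.7
extra 0.0004254941951468342
open 10.34 [ 0.5823 -0.1369  0.1381] w 0.0849 f [ 1.1 -0.5  0.2] gf 0.0
False
down 13.12 [ 0.4984 -0.0214  0.1228] w 0.085 f [ 0.7  0.9 -0.4] gf 0.0
grip 13.7 [ 0.498  -0.0212  0.1223] w 0.0236 f [-0.8 -0.3  4.3] gf 59.2
False
try 14.6 [0.4994 0.0091 0.1223] w 0.0238 f [1.1 2.1 4. ] gf 59.3
travel 0.03031781804882826
```

The carriage is free now, so I'll slide it home.

Run:
```python
from h import *
p0=np.array(robot.observe()["tool_pos"])
robot.line_to(list(p0+.12*U),vel=.08,guard=25); st("near")
p=np.array(robot.observe()["tool_pos"])
print(robot.line_to(list(p+.035*U),vel=.03,guard=15)); st("home")
print("travel from parked",(robot.observe()["tool_pos"]-P)@U)
robot.set_gripper(0.085); st("open")
p=np.array(robot.observe()["tool_pos"])
robot.line_to([p[0],p[1],.25],vel=.15)
robot.line_to([p[0]-.08,p[1],.27],vel=.15)
robot.pause(.3); st("clear")
T=robot.grab_frame("top");cv2.imwrite("pics/top2.png",T)
cv2.imwrite("pics/side2.png",robot.grab_frame("side"))
```

```text
near 16.25 [0.505  0.1304 0.1224] w 0.0231 f [ 5.6  0.  -1.6] gf 58.9
True
home 16.94 [0.5058 0.1465 0.1223] w 0.0235 f [ 0.4 -4.1  4. ] gf 61.4
travel from parked 0.1688325963684534
open 17.57 [0.5064 0.1452 0.1224] w 0.0851 f [0.3 0.2 0.6] gf 0.0
clear 19.57 [0.4267 0.1452 0.2697] w 0.085 f [0.2 0.1 0. ] gf 0.0
```

View pics/top2.png

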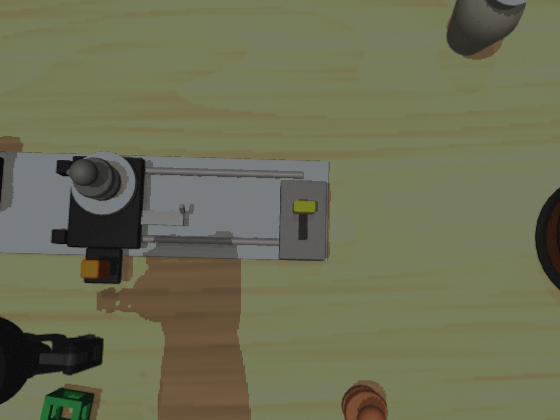

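The carriage's left edge (about x=70) sits against both black stops at (64,168) and (60,237). The gripper is clear of it, and 0.169 m of travel matches fully home.

```bash
python3 -c "
from plant import robot
print(robot.job_done())"
```

```text
the job is handed in; nothing more can be done
None
```

The carriage was locked at first; after I slid the bolt to its far end it ran about 0.169 m to the scanner-end stops, and I released it there and handed the job in at about 20 s of robot time (no verdict was returned).

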